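# Put the pencil torch away: out of its spring clips, into its case

### The job

Pull the metal pencil torch out of the two spring clips on the sloping rack, lay it (do not drop it) lengthwise in the cradle of the open plastic case, let go of it, and then shut the case completely so that its two halves meet edge to edge all round. Leave the other things on the bench where they are.

Things in the scene. Friction and masses are not known exactly. Their poses are not given: they have to be found in the camera images.
- torch_mid (a point): Middle of the pencil torch, on its axis: a plain aluminium cylinder 120 mm long along its own y axis, 22 mm in diameter, except for the head, the last 16 mm at the +y end, which is 26 mm in diameter; 60 to 130 g. At the start it lies level in the rack's two spring clips.
- torch: The pencil torch itself; origin and axes the same as torch_mid (middle of its axis, y along it).
- rack: Sloping grey metal rack, fixed to the bench; origin on the bench straight under the torch. Rack y runs along the torch; x is level and points into the slope: the board rises towards +x at 35 degrees from level. The board (160 mm up the slope, 180 mm along y) and the clips' mouths look up and to rack -x: the way out is (-sin 35, 0, cos 35) in rack axes.
- rack_seat (a point): Place of the torch axis in the two C-shaped steel spring clips, midway between them, 150 mm above the bench, 34 mm out from the board; rack axes. Clips: 10 mm wide, at y = -33 and +33 mm, reaching 17 mm out and 15 mm up and down slope from the axis; 56 mm of bare barrel between them. Straight out they resist with about 10 to 18 N in all and let go after some 10 mm.
- rack_rail (a point): Middle of the raised rail along the board's upper edge, 84 to 108 mm up the slope from the torch; it stands 18 mm further out than the torch axis, its top 226 mm above the bench. So a gripper pointing straight down has no room at the torch: tilt it to point into the board, its fingers closing up and down the slope.
- case: Grey plastic clamshell case, fixed to the bench, 144 mm long (own x) and 92 mm wide (y); origin at the centre of its underside. Two equal halves, each 26 mm deep outside, walls and floor 4 mm, inside 136 x 84 mm.
- case_cradle (a point): Where the middle of the torch belongs: centre of the lower half, level with its rim, 26 mm above the bench; case axes. Two black V-shaped ribs, 8 mm thick, at x = -33 and +33 mm carry the torch along x (head either way). Between the ribs there is room for fingers down to the inner floor, 22 mm below this point.
- case_hinge (a point): Middle of the hinge line, on the case's short +x side (72 mm from the centre) at rim height, 26 mm above the bench; the hinge line runs along y; case axes.
- case_lid (a joint): Opening angle of the upper half, rad: 0 shut, rims together; 1.57 upright over the hinge; starts 1.65 to 1.85 (leaning away), at most 2.0. It reaches 144 mm from the hinge (plus an 8 mm thumb tab); outer face 26 mm from the rim plane. The hinge is stiff: it stays where it is left; 1 to 2 N on the outer face near the free end swings it.
- driver_mid (a point): Screwdriver lying on the bench, 170 mm long; bystander.
- jar_mid (a point): Small glass jar, 38 mm in diameter and 55 mm tall; centre; bystander.
- wrench_mid (a point): Wrench lying flat on the bench, 180 mm long; bystander.
- can_mid (a point): Steel can, 60 mm in diameter and 110 mm tall; centre; bystander.
- carton_mid (a point): Cardboard carton 100 x 70 x 50 mm; centre; bystander.
- reel_mid (a point): Small steel reel, 50 mm in diameter and 34 mm tall; centre; bystander.
Mind the look-alikes: they are no part of the job. There is more than one size of the torch; the job needs the middle-sized.

How it is judged:
On the way, in this order (a step that is already met when the one before it is completed fails the run):
1. the torch is out of the clips (distance between torch_mid and rack_seat above 0.05 m), for 0.1 s.
2. the torch lies in the case's cradle, let go, the case still open (x of torch_mid in the frame of case_cradle between -0.012 and 0.012 m and y of torch_mid in the frame of case_cradle between -0.006 and 0.006 m and z of torch_mid in the frame of case_cradle between -0.006 and 0.006 m and angle between the y axis of torch_mid and the x axis of case, either way round below 0.12 rad and linear speed of torch below 0.03 m/s and contact force between the fingers and torch below 0.05 N and value of joint case_lid above 0.5 rad), for 0.2 s.
At the end, for the whole second after the job is handed in: The torch lies at rest on the cradle ribs (within 12 mm lengthwise, 6 mm sideways and in height of its place, within 0.12 rad of the case's long axis) and the case is shut to less than 0.035 rad (5 mm at its free end), at rest (x of torch_mid in the frame of case_cradle between -0.012 and 0.012 m and y of torch_mid in the frame of case_cradle between -0.006 and 0.006 m and z of torch_mid in the frame of case_cradle between -0.006 and 0.006 m and angle between the y axis of torch_mid and the x axis of case, either way round below 0.12 rad and linear speed of torch below 0.03 m/s and value of joint case_lid below 0.035 rad and velocity of joint case_lid between -0.05 and 0.05 rad/s); the robot touches nothing.
It fails at once if the torch is dropped or flung (moves faster than 0.6 m/s out of the fingers, a fall of some 18 mm) (contact force between the fingers and torch below 0.01 N and linear speed of torch above 0.6 m/s).
It fails at once if another thing on the bench is moved more than 40 mm (distance of any of driver_mid, jar_mid, wrench_mid, can_mid, carton_mid, reel_mid from where it was at the start of the episode above 0.04 m).
It also fails if it takes over 56 s, if anything falls off the work surface, if the arm or the gripper's body presses on something with over 40 N, if the wrist force passes 120 N, or if a joint passes its speed limit or range.

### The arm

A 7-joint arm with a two-finger parallel gripper is mounted at the origin on the work surface. World frame = base frame: x ahead of the robot, y to its left, z up, the work surface at z = 0. Lengths are in m, angles in rad, forces in N, time in s.
With the tool pointing down it reaches from about 0.4 to 0.85 m from the base axis. Payload 4.5 kg.
Tool frame: the origin (TCP) lies between the finger pads; the fingertips stand 19 mm ahead of it and the grasp point (between the pads) is the TCP (r.nose_length is the distance from the TCP to the fingertips, in m); z points along the fingers, x is the direction in which the jaws open and shut, and the axes are right-handed (so a half turn about z gives the same grasp; the last joint's range is limited). The gripper opens to 88 mm and grips with 3 to 60 N. Pads are 18 mm wide; open, the fingers measure 123 mm over their backs; the gripper's body (75 mm by 187 mm) begins 45 mm behind the grasp point.
Start: joints at [-1.109, 0.689, -0.195, 1.565, 0.157, 0.902, -0.215], TCP at [0.259, 0.569, 0.258] pointing down, gripper open.
Joint ranges: [-3.01, 3.01], [-0.46, 2.08], [-1.47, 1.51], [0.13, 2.56], [-1, 4.14], [0.04, 2.09], [-2.66, 2.66]. Speed limits (rad/s): [2.57, 2.57, 3.14, 3.14, 3.14, 3.14, 3.14].

### API

Orientations are given as a unit quaternion [x, y, z, w].
In Python, from plant import get_state, vision, r gives the robot as it stands.
- The arm moves only by the tool play_rows, never from a script. Its argument "deltas" is a list that holds one entry, the list of rows, each a list of 7 numbers: the gripper command: -1 is fully open, 1 is shut, values between are in proportion, then the shift along the tool's x, y, z normalised to -1 to 1, where 1 is 300 mm, then the turn, a rotation vector about the tool's x, y, z normalised to -1 to 1, where 1 is pi rad. A call has 1 to 5 rows; each row is the pose to reach, as a shift and turn from the pose measured when the call began, along the tool's axes at that moment, turning the shorter way round; what a row does not reach only later rows make up. A row lasts 1/8 s, in which the tool goes at most 62.5 mm and 10.7 degrees, less where a joint would pass 70% of its speed; a pose out of reach is approached as far as the arm can. A call with a number of a shift or a turn outside -1 to 1 is refused whole. A call with a gripper value outside its range is refused whole. The fingers move at their own pace and stop on an object; "force" is the grip in N (left out, the last holds). Time passes only in rows, so rows that repeat a pose let the fingers close. It gives the time, the measured TCP pose, the force and the opening at its end, in the units of the state.
- get_state(): the state, without advancing time (a new reading comes with each control period).
- vision.snapshot(name): name is "side" or "top" or "wrist"; returns the picture (480x640x3 uint8, red, green, blue); there is no depth.
- vision.camera_model(name): a dict with "vfov" (degrees; the focal length in pixels is half the picture's height over the tangent of half this angle, whatever the lens; pixels are square), "cx", "cy" (the principal point, pixels), "world_to_cam" (4x4, takes a point from world to camera coordinates). Camera axes: x right, y up, looking along -z (the intrinsics and any distortion apply to the point x, -y, -z); pixel columns grow to the right and rows downward; lengths in m; the calibration is good to about 2 mm. The wrist camera is an equidistant fisheye: a pixel r from the principal point sees the ray r / f radians off the axis. A picture is of the moment at which its call begins: read the wrist's pose just before it. camera_model takes no time and is no camera call; for the wrist camera it gives the pose at the moment of the call.
- r.finish_job(): hands the job in, once; it reports no verdict.
The state is a dict: "clock": time; "q": joint angles; "qd": joint speeds; "joint_torque": joint torques, N m; "tool_pos": TCP position; "eef_rot": TCP orientation; "contact_force": force on the tool from outside, world axes, zero at the start; "moment": the same for the moment, N m; "opening": opening from 0.0 (shut) to 1.0 (fully open).
Only numpy, scipy, OpenCV 4.12 (cv2) and the standard library are available. Lean on these libraries where they do the work, as an engineer would, in place of code of your own. Each camera call takes 0.05 s, during which the arm holds its last target.

## Working session

There is one attempt and no reset: what is moved stays moved. The work goes in short steps, Python scripts to look and compute and a tool call to move; the robot and the scene stay as the last step left them, time stands still between calls to the robot, and variables do not carry over. Pictures are saved under pics/ and viewed, and the job is handed in when it is done.

Besides the shell and the picture viewer there is one more tool, called as a command line: name --argument value ..., lists and objects as JSON in quotes. play_rows: Moves the arm, as the interface text tells. Scaled input: -1 to 1 covers 300 mm each way for a shift and pi rad each way for a turn. Its arguments: {"type":"object","properties":{"deltas":{"type":"array"},"force":{"type":"number"}},"required":["deltas"]}

```bash
ls; mkdir -p pics; python3 - <<'E'
from plant import get_state, vision, r
import cv2
print(get_state())
for n in ("side","top","wrist"):
    m=vision.camera_model(n); print(n,m)
    cv2.imwrite(f"pics/{n}0.png",cv2.cvtColor(vision.snapshot(n),cv2.COLOR_RGB2BGR))
E
```

```text
pics
{'clock': 0.0, 'q': array([-1.10920792,  0.68998985, -0.19449071,  1.56629769,  0.15729301,
        0.90249669, -0.21510878]), 'qd': array([-5.39046112e-04, -4.47276481e-05, -6.97080535e-04, -1.91726122e-03,
        1.66227744e-03, -1.18463856e-03,  6.45199241e-04]), 'joint_torque': array([-7.66013250e-05, -5.27567697e+01, -1.26650132e+00, -1.53436553e+01,
       -5.24637464e-02,  6.34870099e-03,  1.75250370e-04]), 'tool_pos': array([0.2591002 , 0.56813106, 0.25691809]), 'eef_rot': array([ 8.41075218e-01,  5.40917429e-01, -7.18701995e-04,  5.43867346e-04]), 'contact_force': array([-0.20833902,  0.14026867, -0.79551113]), 'moment': array([0.05299584, 0.13148712, 0.00234613]), 'opening': 0.9959300790951412}
side {'vfov': 51.26924879051678, 'cx': 321.59230245277325, 'cy': 244.06042184678753, 'world_to_cam': array([[ 0.8220391 , -0.5689867 ,  0.02249143, -0.38255968],
       [ 0.28490521,  0.44517116,  0.84891205, -0.26288154],
       [-0.4930322 , -0.69143097,  0.52805537, -1.05152381],
       [ 0.        ,  0.        ,  0.        ,  1.        ]])}
top {'vfov': 56.14964313626004, '
[... 151 characters left out ...]

       [ 9.92591508e-01, -1.53892508e-03,  1.21489627e-01,
        -4.98319030e-01],
       [-1.21498699e-01, -9.23945786e-03,  9.92548588e-01,
        -1.07681510e+00],
       [ 0.00000000e+00,  0.00000000e+00,  0.00000000e+00,
         1.00000000e+00]])}
wrist {'vfov': 65.70646984690485, 'cx': 321.2204379159822, 'cy': 239.59106892496587, 'world_to_cam': array([[ 4.15515326e-01,  9.09586161e-01,  1.71855857e-04,
        -6.25259336e-01],
       [-8.66612595e-01,  3.95941602e-01, -3.03665700e-01,
         4.07345502e-02],
       [-2.76278163e-01,  1.26028820e-01,  9.52778628e-01,
        -3.90504243e-01],
       [ 0.00000000e+00,  0.00000000e+00,  0.00000000e+00,
         1.00000000e+00]])}
```

View pics/side0.png

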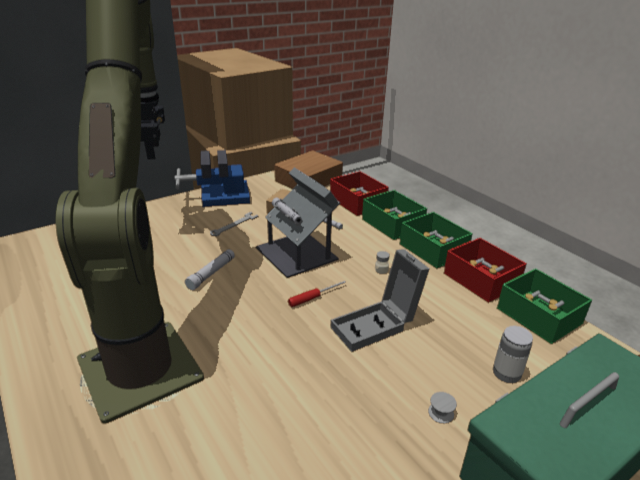

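View pics/top0.png

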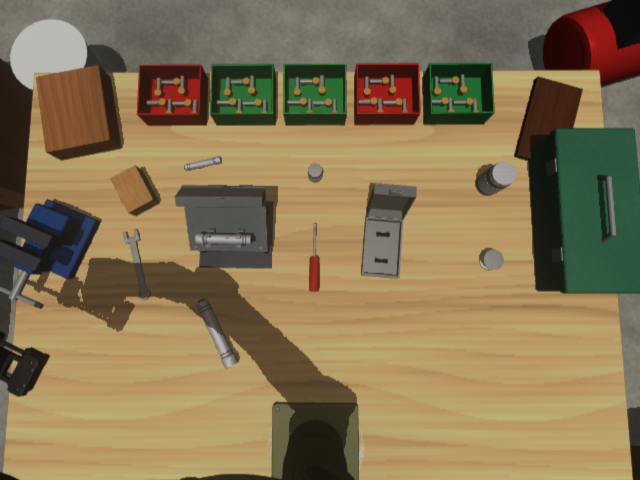

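View pics/wrist0.png

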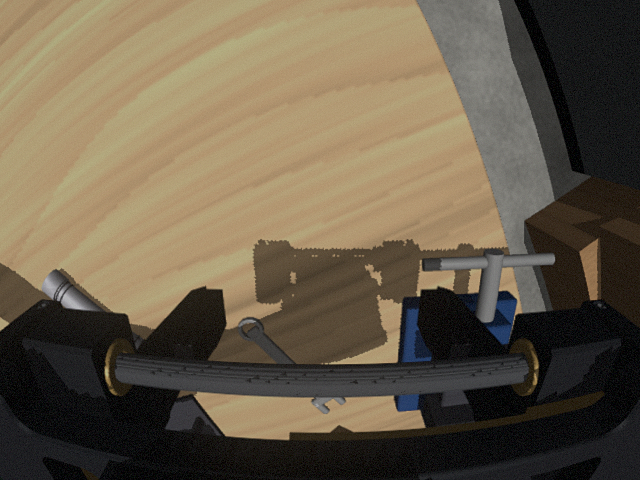

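The top view shows three torches. The big one lies on the bench at (217,333), the small one at (203,163), and one at (223,239) sits in the rack clips. The rack one is middle-sized and is the one meant. The case is at (382,240), with its hinge away from the robot. I'll confirm in enlarged crops.

```bash
cat > h.py <<'E'
import numpy as np, cv2
from plant import get_state, vision, r
from scipy.spatial.transform import Rotation as R
def ray(n,u,v,m=None):
    m=m or vision.camera_model(n); f=240/np.tan(np.radians(m['vfov']/2))
    x=(u-m['cx']);y=(v-m['cy'])
    if n=='wrist':
        rr=np.hypot(x,y); t=rr/f; d=np.array([np.sin(t)*x/rr,-np.sin(t)*y/rr,-np.cos(t)])
    else: d=np.array([x/f,-y/f,-1.])
    W=m['world_to_cam']; Rm=W[:3,:3]
    d=Rm.T@d; return -Rm.T@W[:3,3], d/np.linalg.norm(d)
def onz(n,u,v,z,m=None):
    o,d=ray(n,u,v,m); return o+d*(z-o[2])/d[2]
def proj(n,p,m=None):
    m=m or vision.camera_model(n); f=240/np.tan(np.radians(m['vfov']/2))
    c=m['world_to_cam']@np.append(p,1); c=c[:3]
    if n=='wrist':
        a=np.array([c[0],-c[1]]); t=np.arctan2(np.linalg.norm(a),-c[2]); a=a/np.linalg.norm(a)*t*f
    else: a=np.array([c[0],-c[1]])/(-c[2])*f
    return a+[m['cx'],m['cy']]
def tri(a,b):
    (o1,d1),(o2,d2)=a,b
    A=np.array([d1,-d2]).T; s=np.linalg.lstsq(A,o2-o1,rcond=None)[0]
    p,q=o1+d1*s[0],o2+d2*s[1]; return (p+q)/2,np.linalg.norm(p-q)
def snap(n): return cv2.cvtColor(vision.snapshot(n),cv2.COLOR_RGB2BGR)
def crop(img,x0,y0,x1,y1,k,fn): cv2.imwrite(fn,cv2.resize(img[y0:y1,x0:x1],None,fx=k,fy=k,interpolation=cv2.INTER_CUBIC))
E
python3 - <<'E'
from h import *
t=cv2.imread('pics/top0.png'); s=cv2.imread('pics/side0.png')
crop(t,170,180,290,280,6,'pics/c1.png'); crop(t,350,170,430,285,5,'pics/c2.png')
crop(s,250,165,350,280,5,'pics/c3.png'); crop(s,320,240,440,355,5,'pics/c4.png')
E
```

```text
(no output)
```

View pics/c1.png

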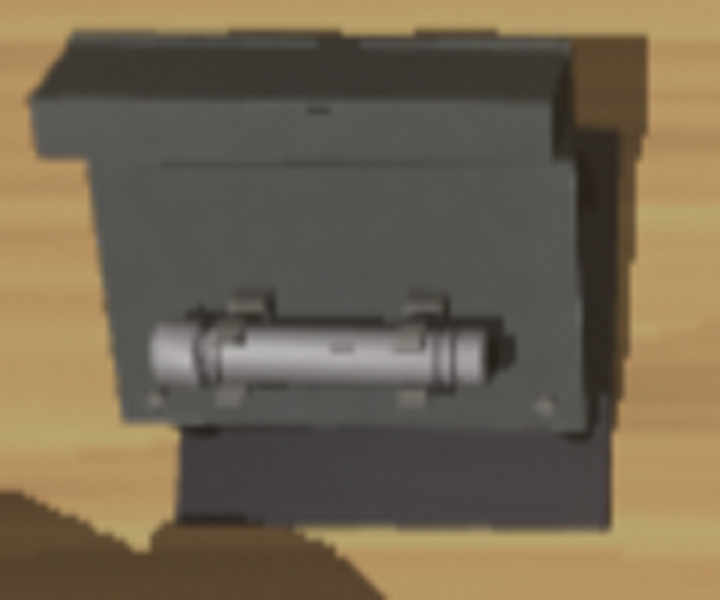

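View pics/c2.png

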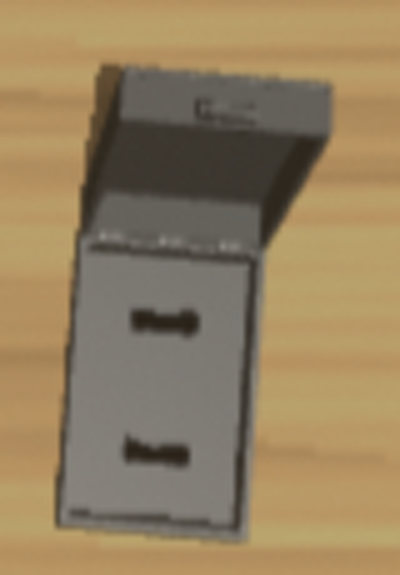

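View pics/c3.png

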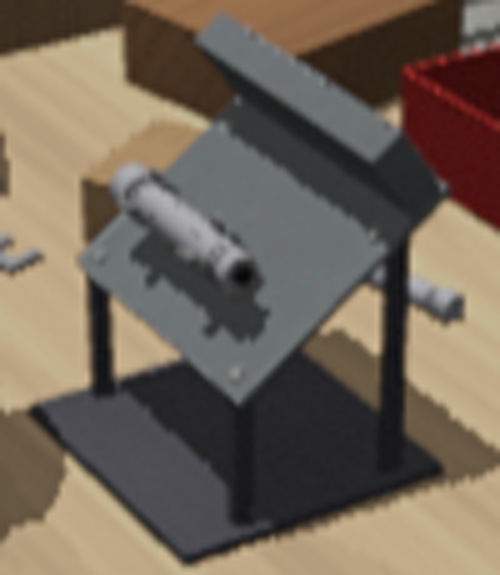

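View pics/c4.png

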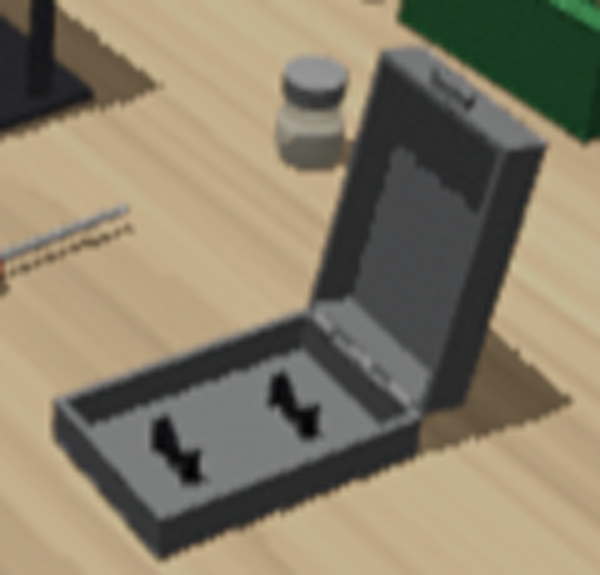

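```bash
python3 - <<'E'
from h import *
np.set_printoptions(precision=4,suppress=True)
c=lambda u,v:(170+u/6,180+v/6)
a=onz('top',*c(150,351),.15); b=onz('top',*c(489,354),.15)
print('torch ends',a,b,np.linalg.norm(a-b),(a+b)/2)
# side view: ends
sc=lambda u,v:(250+u/5,165+v/5)
for nm,p in (('a',a),('b',b),('m',(a+b)/2)): print(nm,(proj('side',p)-[250,165])*5)
d=lambda u,v:(350+u/5,170+v/5)
P=[onz('top',*d(*q),.026) for q in ((82,236),(262,248),(245,541),(58,526))]
P=np.array(P);print(P, [np.linalg.norm(P[i]-P[(i+1)%4]) for i in range(4)])
cen=P.mean(0); x=(P[0]+P[1]-P[2]-P[3]);print('case',cen,np.degrees(np.arctan2(x[1],x[0])))
for p in P: print((proj('side',p)-[320,240])*5)
# base plate / board lower edge dirs, rail
for q in ((35,95),(552,100),(35,158),(552,158)): print('rail',onz('top',*c(*q),.226))
q1=onz('top',*c(180,523),.0);q2=onz('top',*c(608,527),0.);print(q1,q2,np.linalg.norm(q1-q2))
t1=tri(ray('side',*sc(390,165)),ray('top',*c(552,98)));print(t1)
E
```

```text
torch ends [0.4834 0.2618 0.15  ] [0.4821 0.1374 0.15  ] 0.12438657462658323 [0.4828 0.1996 0.15  ]
a [123.0138 181.9408]
b [240.9809 274.5843]
m [180.1023 226.7743]
[[ 0.5512 -0.1291  0.026 ]
 [ 0.545  -0.2182  0.026 ]
 [ 0.4002 -0.2063  0.026 ]
 [ 0.4076 -0.1153  0.026 ]] [np.float64(0.08925376231782142), np.float64(0.14522362248848208), np.float64(0.09135186831376993), np.float64(0.14424141389676956)]
case [ 0.476  -0.1672  0.026 ] -5.095425470112514
[304.2902 309.8027]
[419.4514 415.5893]
[155.4595 520.7697]
[ 48.2784 400.0296]
rail [0.5624 0.2833 0.226 ]
rail [0.5603 0.1062 0.226 ]
rail [0.5405 0.2825 0.226 ]
rail [0.5401 0.1059 0.226 ]
[0.4291 0.2879 0.    ] [0.4273 0.1083 0.    ] 0.1795877107519398
(array([0.5621, 0.1112, 0.204 ]), np.float64(0.008482839607692439))
```

The crop confirms it: the torch in the clips is the middle-sized one, with its head at +y and a measured length of about 124 mm. The case is about 145 x 90 mm, close to the 144 x 92 mm given. Next I'll plan the approach to the rack.

```bash
cat >> h.py <<'E'
np.set_printoptions(precision=4,suppress=True)
def goto(p,Rt=None,label=''):
    s=get_state(); R0=R.from_quat(s['eef_rot']); Rt=R0 if Rt is None else Rt
    sh=R0.inv().apply(np.array(p)-s['tool_pos'])/0.3
    tv=(R0.inv()*Rt).as_rotvec()/np.pi
    print(label,'shift',sh.round(4),'turn',tv.round(4),'mm',np.linalg.norm(sh)*300//1,'deg',np.linalg.norm(tv)*180//1)
def st():
    s=get_state(); print(round(s['clock'],2),'p',s['tool_pos'],'F',s['contact_force'].round(1),'op',round(s['opening']*88,1),'q',s['q'].round(2)); print(R.from_quat(s['eef_rot']).as_matrix())
def frame(x,z):
    x=np.array(x)/np.linalg.norm(x); z=np.array(z)/np.linalg.norm(z); x=x-z*(x@z);x/=np.linalg.norm(x); return R.from_matrix(np.array([x,np.cross(z,x),z]).T)
yaw=np.radians(-0.6)
Rz=R.from_euler('z',yaw); a35=np.radians(35)
OUT=Rz.apply([-np.sin(a35),0,np.cos(a35)]); UP=Rz.apply([np.cos(a35),0,np.sin(a35)])
RG=frame(UP,-OUT)
E
python3 - <<'E'
from h import *
s=get_state();R0=R.from_quat(s['eef_rot'])
o,d=ray('wrist',330,240);print('cam in tool',R0.inv().apply(o-s['tool_pos']),R0.inv().apply(d))
T=np.array([.483,.1996,.15])
goto(T+.10*OUT,RG)
goto(np.array([.36,.30,.30]),RG)
E
```

```text
cam in tool [ 0.0006 -0.0794 -0.1275] [0.0251 0.3045 0.9522]
 shift [-0.886   1.0139  0.0853] turn [-0.1117  0.1725  0.3553] mm 404.0 deg 73.0
 shift [-0.6744  0.6768 -0.142 ] turn [-0.1117  0.1725  0.3553] mm 289.0 deg 73.0
```

play_rows --deltas '[[[-1,-0.1,0.1,-0.03,-0.016,0.025,0.051],[-1,-0.2,0.2,-0.06,-0.032,0.05,0.102],[-1,-0.3,0.3,-0.09,-0.048,0.075,0.153],[-1,-0.4,0.4,-0.11,-0.064,0.1,0.204],[-1,-0.5,0.5,-0.13,-0.08,0.125,0.255]]]' --force 20

```text
clock: 0.78
tool_pos: [0.3337, 0.3679, 0.2969]
eef_rot: [0.962, 0.156, 0.225, -0.001]
contact_force: [0.8, 0.7, -0.9]
opening: 1.002
```

```bash
python3 - <<'E'
from h import *
st()
T=np.array([.483,.1996,.15])
goto(T+.10*OUT,RG)
E
```

```text
0.78 p [0.3337 0.3679 0.2969] F [ 0.8  0.7 -0.9] op 88.2 q [-1.54  0.45  0.56  2.21  0.44  0.27 -1.15]
[[ 0.8497  0.3003  0.4334]
 [ 0.2997 -0.9513  0.0717]
 [ 0.4338  0.069  -0.8983]]
 shift [-0.0009  0.6089  0.2874] turn [-0.0321  0.0473  0.0979] mm 201.0 deg 20.0
```

play_rows --deltas '[[[-1,0,0.2,0.08,-0.01,0.015,0.03],[-1,0,0.4,0.16,-0.02,0.03,0.06],[-1,0,0.55,0.25,-0.028,0.04,0.085],[-1,0,0.609,0.287,-0.032,0.047,0.098],[-1,0,0.609,0.287,-0.032,0.047,0.098]]]'

```text
clock: 1.4
tool_pos: [0.3845, 0.2045, 0.2305]
eef_rot: [0.969, 0.04, 0.231, 0.08]
contact_force: [1.0, -0.7, -0.2]
opening: 0.999
```

```bash
python3 - <<'E'
from h import *
st()
T=np.array([.483,.1996,.15])
goto(T+.10*OUT,RG)
cv2.imwrite('pics/w1.png',snap('wrist'))
print(proj('wrist',T), proj('wrist',T+Rz.apply([0,.06,0])), proj('wrist',T+Rz.apply([0,-.06,0])))
E
```

```text
1.4 p [0.3845 0.2045 0.2305] F [ 1.  -0.7 -0.2] op 87.9 q [-0.94  0.51  0.03  2.43  1.55  0.44 -2.33]
[[ 0.8902  0.0413  0.4537]
 [ 0.1148 -0.9841 -0.1357]
 [ 0.4409  0.1729 -0.8808]]
 shift [0.1225 0.0204 0.0601] turn [0.039  0.0451 0.0426] mm 41.0 deg 13.0
[392.0109 227.795 ] [408.4186 142.0117] [376.2535 299.9617]
```

View pics/w1.png

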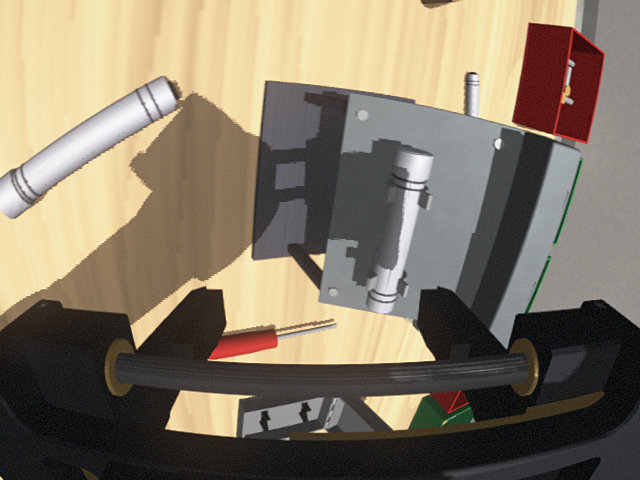

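play_rows --deltas '[[[-1,0.06,0.01,0.03,0.02,0.0225,0.021],[-1,0.12,0.02,0.06,0.039,0.045,0.0426],[-1,0.1225,0.0204,0.06,0.039,0.045,0.0426],[-1,0.1225,0.0204,0.06,0.039,0.045,0.0426]]]'

```text
clock: 1.95
tool_pos: [0.429, 0.1949, 0.2322]
eef_rot: [0.953, -0.01, 0.302, 0.003]
contact_force: [-0.6, -0.1, -1.1]
opening: 1.004
```

```bash
python3 - <<'E'
from h import *
st()
T=np.array([.483,.1996,.15])
goto(T+.10*OUT,RG)
m=vision.camera_model('wrist')
im=snap('wrist');cv2.imwrite('pics/w2.png',im)
crop(im,300,100,500,350,3,'pics/w2c.png') if 0 else crop(im,290,110,490,320,2.8,'pics/w2c.png')
print(proj('wrist',T,m), proj('wrist',T+Rz.apply([0,.06,0]),m), proj('wrist',T+Rz.apply([0,-.06,0]),m))
E
```

```text
1.95 p [0.429  0.1949 0.2322] F [-0.6 -0.1 -1.1] op 88.3 q [-0.25  0.66 -0.91  2.5   1.78  1.03 -2.65]
[[ 0.8173 -0.0216  0.5758]
 [-0.0182 -0.9998 -0.0116]
 [ 0.5759 -0.001  -0.8175]]
 shift [-0.0099 -0.0173 -0.0059] turn [ 0.0018 -0.0009 -0.0031] mm 6.0 deg 0.0
[315.9173 242.5937] [314.4946 147.9778] [317.3228 323.7594]
```

View pics/w2c.png

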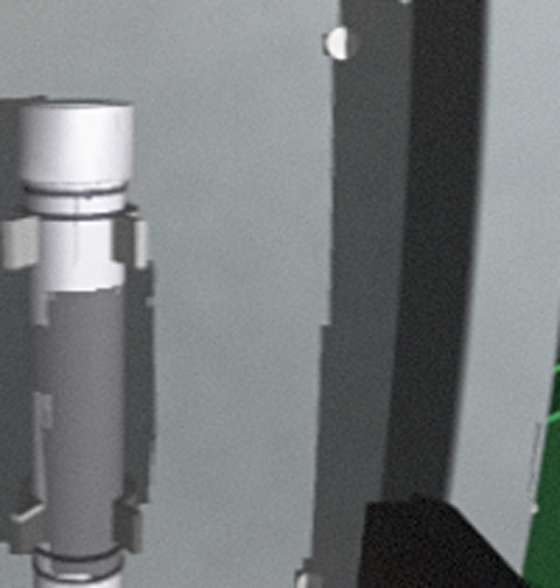

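q7 is at -2.65, against its limit of -2.66. I'll take the equivalent half-turned grasp instead.

play_rows --deltas '[[[-1,0,0,-0.02,0,0,0.055],[-1,0,0,-0.04,0,0,0.11],[-1,0,0,-0.04,0,0,0.165],[-1,0,0,-0.04,0,0,0.22],[-1,0,0,-0.04,0,0,0.275]]]'

```text
clock: 2.62
tool_pos: [0.4636, 0.1157, 0.2289]
eef_rot: [0.932, -0.272, 0.238, 0.025]
contact_force: [0.2, 1.8, -1.4]
opening: 1.002
```

```bash
python3 - <<'E'
from h import *
st()
E
```

```text
2.62 p [0.4636 0.1157 0.2289] F [ 0.2  1.8 -1.4] op 88.2 q [ 0.11  0.77 -1.2   2.33  1.48  1.17 -2.65]
[[ 0.7391 -0.5189  0.4296]
 [-0.4956 -0.8507 -0.175 ]
 [ 0.4563 -0.0836 -0.8859]]
```

```bash
cat >> h.py <<'E'
RF=frame(-UP,-OUT)
E
python3 - <<'E'
from h import *
RM=frame(Rz.apply([0,1,0]),-OUT)
goto([.40,.2,.26],RM)
E
```

```text
shift [-0.2486 -0.1376 -0.2321] turn [ 0.0264  0.085  -0.6571] mm 110.0 deg 119.0
```

play_rows --deltas '[[[-1,-0.05,-0.03,-0.05,0.002,0.007,-0.055],[-1,-0.1,-0.06,-0.1,0.004,0.014,-0.11],[-1,-0.15,-0.09,-0.15,0.007,0.021,-0.165],[-1,-0.2,-0.11,-0.2,0.009,0.028,-0.22],[-1,-0.25,-0.138,-0.23,0.011,0.036,-0.275]]]'

```text
clock: 3.25
tool_pos: [0.399, 0.2009, 0.2591]
eef_rot: [0.946, 0.152, 0.26, 0.123]
contact_force: [-0.3, 0.0, 0.1]
opening: 1.002
```

```bash
python3 - <<'E'
from h import *
st()
RM=frame(Rz.apply([0,1,0]),-OUT)
goto([.40,.2,.26],RM)
E
```

```text
3.25 p [0.399  0.2009 0.2591] F [-0.3  0.   0.1] op 88.1 q [-0.2   0.71 -1.24  2.39  1.39  1.3  -2.08]
[[ 0.8183  0.2246  0.5292]
 [ 0.3521 -0.9235 -0.1525]
 [ 0.4544  0.3111 -0.8347]]
 shift [ 0.0029  0.0046 -0.0005] turn [ 0.0157  0.0496 -0.3794] mm 1.0 deg 68.0
```

play_rows --deltas '[[[-1,0,0,0,0.002,0.007,-0.055],[-1,0,0,0,0.005,0.014,-0.11],[-1,0,0,0,0.007,0.021,-0.165],[-1,0,0,0,0.009,0.028,-0.22],[-1,0,0,0,0.011,0.036,-0.275]]]'

```text
clock: 3.88
tool_pos: [0.3984, 0.201, 0.2583]
eef_rot: [0.779, 0.548, 0.232, 0.197]
contact_force: [0.3, -0.3, 0.4]
opening: 1.0
```

```bash
python3 - <<'E'
from h import *
st()
goto([.40,.2,.26],RF)
E
```

```text
3.88 p [0.3984 0.201  0.2583] F [ 0.3 -0.3  0.4] op 88.0 q [-0.18  0.72 -1.28  2.49  1.52  1.29 -1.33]
[[ 0.2914  0.763   0.577 ]
 [ 0.9455 -0.3213 -0.0528]
 [ 0.1451  0.5609 -0.8151]]
 shift [-0.0007  0.0082 -0.0014] turn [-0.0085  0.0153 -0.6014] mm 2.0 deg 108.0
```

play_rows --deltas '[[[-1,0,0,0,0,0.001,-0.055],[-1,0,0,0,0,0.003,-0.11],[-1,0,0,0,0,0.004,-0.165],[-1,0,0,0,0,0.006,-0.22],[-1,0,0,0,0,0.007,-0.275]]]'

```text
clock: 4.5
tool_pos: [0.3979, 0.2009, 0.2576]
eef_rot: [0.472, 0.828, 0.134, 0.27]
contact_force: [0.1, 0.1, -0.1]
opening: 0.999
```

```bash
python3 - <<'E'
from h import *
st()
goto([.40,.2,.26],RF)
goto([.483,.1996,.15]+.1*OUT,RF)
E
```

```text
4.5 p [0.3979 0.2009 0.2576] F [ 0.1  0.1 -0.1] op 87.9 q [-0.17  0.71 -1.27  2.5   1.54  1.26 -0.46]
[[-0.4076  0.7101  0.5741]
 [ 0.8547  0.518  -0.034 ]
 [-0.3215  0.4768 -0.8181]]
 shift [-0.0079  0.0074 -0.0024] turn [-0.0079  0.0049 -0.3238] mm 3.0 deg 58.0
 shift [-0.0121  0.0238  0.1232] turn [-0.0079  0.0049 -0.3238] mm 37.0 deg 58.0
```

play_rows --deltas '[[[-1,0,0.005,0.02,-0.001,0.001,-0.057],[-1,-0.005,0.01,0.05,-0.002,0.002,-0.114],[-1,-0.008,0.015,0.08,-0.004,0.003,-0.171],[-1,-0.01,0.02,0.11,-0.006,0.004,-0.228],[-1,-0.012,0.024,0.123,-0.007,0.005,-0.285]]]'

```text
clock: 5.12
tool_pos: [0.4252, 0.1999, 0.2307]
eef_rot: [0.06, 0.952, 0.013, 0.299]
contact_force: [0.2, -0.6, -0.5]
opening: 1.001
```

```bash
python3 - <<'E'
from h import *
st()
goto([.483,.1996,.15]+.1*OUT,RF)
E
```

```text
5.12 p [0.4252 0.1999 0.2307] F [ 0.2 -0.6 -0.5] op 88.1 q [-0.14  0.77 -1.18  2.49  1.68  1.23  0.44]
[[-0.8139  0.1057  0.5713]
 [ 0.1213  0.9926 -0.0109]
 [-0.5682  0.0604 -0.8206]]
 shift [-0.0033  0.0012 -0.0025] turn [-0.0016 -0.0007 -0.036 ] mm 1.0 deg 6.0
```

play_rows --deltas '[[[-1,-0.003,0.001,-0.002,-0.002,-0.001,-0.036],[-1,-0.003,0.001,-0.002,-0.002,-0.001,-0.036]]]'

```text
clock: 5.38
tool_pos: [0.4253, 0.2, 0.2312]
eef_rot: [0.005, 0.954, -0.002, 0.301]
contact_force: [0.4, -0.5, 0.2]
opening: 1.002
```

```bash
python3 - <<'E'
from h import *
st()
T=np.array([.483,.1996,.15])
goto(T+.1*OUT,RF)
m=vision.camera_model('wrist')
im=snap('wrist');cv2.imwrite('pics/w3.png',im)
for y in (.06,0,-.06): print(proj('wrist',T+Rz.apply([0,y,0]),m))
E
```

```text
5.38 p [0.4253 0.2    0.2312] F [ 0.4 -0.5  0.2] op 88.2 q [-0.15  0.76 -1.17  2.49  1.69  1.23  0.55]
[[-0.8193  0.01    0.5733]
 [ 0.0073  0.9999 -0.007 ]
 [-0.5734 -0.0015 -0.8193]]
 shift [-0.0023  0.0005 -0.0012] turn [-0.0003 -0.0001  0.0004] mm 0.0 deg 0.0
[320.7645 327.7676]
[320.7153 247.762 ]
[320.6778 154.2818]
```

View pics/w3.png

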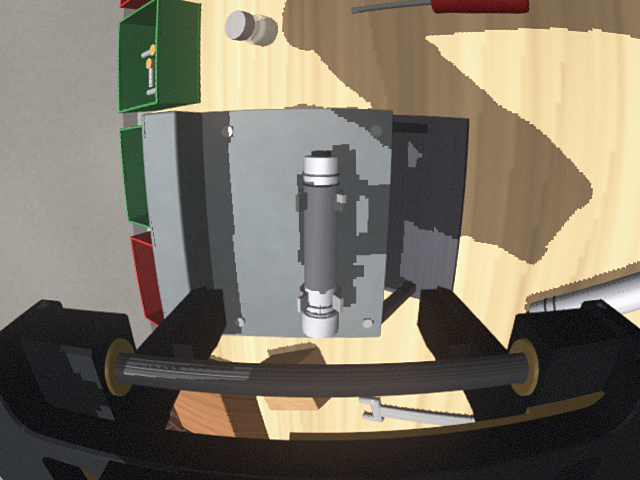

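```bash
python3 - <<'E'
from h import *
T=np.array([.483,.1996,.15]);m=vision.camera_model('wrist')
for y,o in ((.06,.013),(.06,0),(.044,.013),(.033,.0),(-.033,0),(-.06,.011),(-.06,0),(-.06,-.011)): print(y,o,proj('wrist',T+Rz.apply([0,y,0])+o*OUT,m))
im=cv2.imread('pics/w3.png');crop(im,260,130,380,350,2.7,'pics/w3c.png')
E
```

```text
0.06 0.013 [321.0655 337.2501]
0.06 0 [321.1097 327.4442]
0.044 0.013 [321.0259 316.9352]
0.033 0.0 [321.0473 293.4459]
-0.033 0 [320.8786 197.212 ]
-0.06 0.011 [320.7471 155.4076]
-0.06 0 [320.8067 153.9651]
-0.06 -0.011 [320.8608 152.6548]
```

View pics/w3c.png

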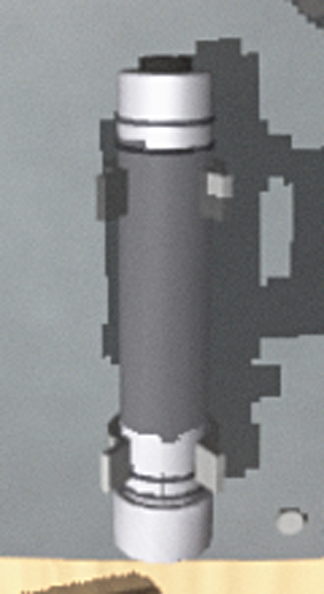

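The torch appears where predicted: the axis is at column 320.5 (predicted 320.7) and the head end at row 337 (predicted 337). Moving in.

play_rows --deltas '[[[-1,-0.002,0,0.06,0,0,0],[-1,-0.002,0,0.12,0,0,0],[-1,-0.002,0,0.18,0,0,0],[-1,-0.002,0,0.24,0,0,0],[-1,-0.002,0,0.26,0,0,0]]]'

```text
clock: 6.05
tool_pos: [0.4705, 0.1994, 0.1668]
eef_rot: [0.006, 0.954, -0.002, 0.3]
contact_force: [0.8, 0.4, 0.0]
opening: 1.001
```

```bash
python3 - <<'E'
from h import *
st()
T=np.array([.483,.1996,.15])
goto(T+.004*OUT,RF)
m=vision.camera_model('wrist')
im=snap('wrist');crop(im,160,100,480,400,2,'pics/w4.png')
for y in (.06,0,-.06): print((proj('wrist',T+Rz.apply([0,y,0]),m)-[160,100])*2)
E
```

```text
6.05 p [0.4705 0.1994 0.1668] F [0.8 0.4 0. ] op 88.1 q [-0.12  0.95 -1.08  2.44  1.88  1.3   0.55]
[[-0.82    0.0126  0.5723]
 [ 0.0096  0.9999 -0.0082]
 [-0.5723 -0.0012 -0.82  ]]
 shift [-0.0021  0.0013  0.0562] turn [-0.0007 -0.0005 -0.0003] mm 16.0 deg 0.0
[321.4079 606.7543]
[320.615  409.3249]
[319.7082 139.5758]
```

View pics/w4.png

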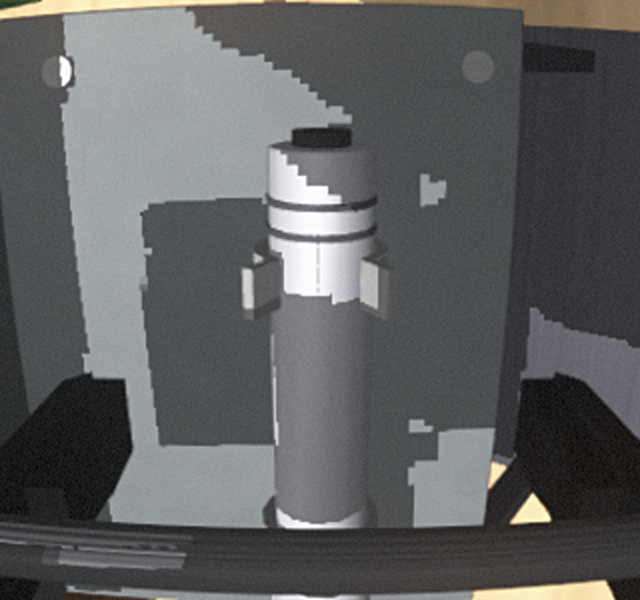

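play_rows --deltas '[[[-1,-0.002,0.001,0.03,0,0,0],[-1,-0.002,0.001,0.055,0,0,0],[-1,-0.002,0.001,0.056,0,0,0],[0.3,-0.002,0.001,0.056,0,0,0],[0.4,-0.002,0.001,0.056,0,0,0]]]' --force 40

```text
clock: 6.72
tool_pos: [0.4807, 0.1996, 0.1535]
eef_rot: [0.006, 0.954, -0.002, 0.3]
contact_force: [0.5, 0.2, -0.5]
opening: 0.794
```

```bash
python3 - <<'E'
from h import *
st()
goto(np.array([.483,.1996,.15])+.004*OUT,RF)
E
```

```text
6.72 p [0.4807 0.1996 0.1535] F [ 0.5  0.2 -0.5] op 69.9 q [-0.11  0.98 -1.07  2.43  1.92  1.3   0.56]
[[-0.8197  0.0122  0.5726]
 [ 0.0095  0.9999 -0.0078]
 [-0.5727 -0.0009 -0.8198]]
 shift [0.0006 0.     0.0007] turn [-0.0006 -0.0004 -0.0003] mm 0.0 deg 0.0
```

play_rows --deltas '[[[1,0,0,0,0,0,0],[1,0,0,0,0,0,0],[1,0,0,0,0,0,0],[1,0,0,0,0,0,0],[1,0,0,0,0,0,0]]]' --force 40

```text
clock: 7.35
tool_pos: [0.4807, 0.1996, 0.1535]
eef_rot: [0.006, 0.954, -0.002, 0.3]
contact_force: [0.1, -0.5, -0.2]
opening: 0.241
```

The fingers stopped at 21–22 mm, which is the barrel diameter. Pulling straight out.

play_rows --deltas '[[[1,0,0,-0.02,0,0,0],[1,0,0,-0.05,0,0,0],[1,0,0,-0.1,0,0,0],[1,0,0,-0.17,0,0,0],[1,0,0,-0.25,0,0,0]]]'

```text
clock: 7.98
tool_pos: [0.4366, 0.2004, 0.2161]
eef_rot: [0.005, 0.954, -0.002, 0.3]
contact_force: [-0.1, 0.5, -1.3]
opening: 0.237
```

```bash
python3 - <<'E'
from h import *
st()
im=snap('wrist');crop(im,160,100,480,400,2,'pics/w5.png')
P0=np.array([.476,-.1672,.026]); cy=np.radians(-5.1)
xc=np.array([np.cos(cy),np.sin(cy),0]); yc=np.array([-np.sin(cy),np.cos(cy),0])
goto(P0+[0,0,.2],frame(yc,[0,0,-1]),'az85')
goto(P0+[0,0,.2],frame(-yc,[0,0,-1]),'az-95')
E
```

```text
7.97 p [0.4366 0.2004 0.2161] F [-0.1  0.5 -1.3] op 20.9 q [-0.14  0.81 -1.16  2.48  1.74  1.25  0.55]
[[-0.8198  0.0108  0.5725]
 [ 0.0084  0.9999 -0.0069]
 [-0.5726 -0.0008 -0.8199]]
az85 shift [-0.1329 -1.2277  0.0604] turn [0.1607 0.1476 0.5077] mm 370.0 deg 99.0
az-95 shift [-0.1329 -1.2277  0.0604] turn [-0.1445  0.1572 -0.4581] mm 370.0 deg 90.0
```

View pics/w5.png

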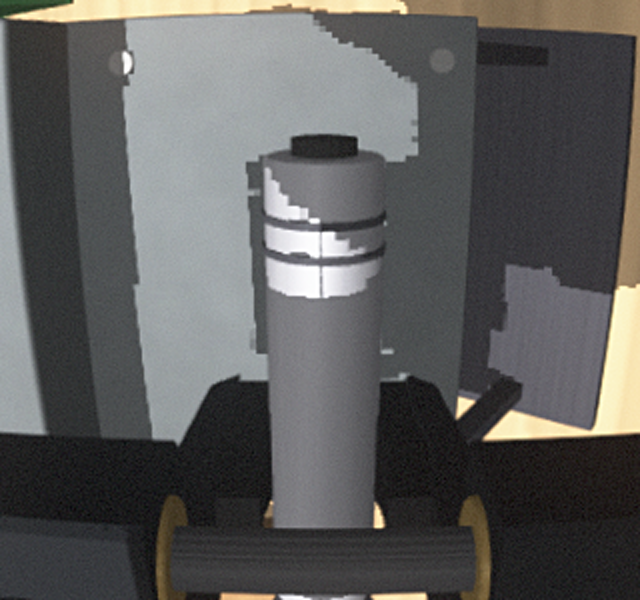

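The torch is out of the clips and square in the fingers. Next I'll lift it clear and turn towards the case.

```bash
cat >> h.py <<'E'
P0=np.array([.476,-.1672,.026]); cy=np.radians(-5.1)
xc=np.array([np.cos(cy),np.sin(cy),0]); yc=np.array([-np.sin(cy),np.cos(cy),0])
RC=frame(yc,[0,0,-1])
E
python3 - <<'E'
from h import *
goto([.42,.1,.32],RC)
goto(P0+[0,0,.2],RC)
E
```

```text
shift [-0.1541 -0.3382 -0.3065] turn [0.1607 0.1476 0.5077] mm 144.0 deg 99.0
 shift [-0.1329 -1.2277  0.0604] turn [0.1607 0.1476 0.5077] mm 370.0 deg 99.0
```

play_rows --deltas '[[[1,-0.05,-0.03,-0.15,0.008,0.007,0.025],[1,-0.09,-0.08,-0.25,0.022,0.02,0.07],[1,-0.12,-0.16,-0.3,0.038,0.035,0.12],[1,-0.14,-0.25,-0.306,0.054,0.05,0.17],[1,-0.154,-0.338,-0.306,0.07,0.065,0.22]]]'

```text
clock: 8.65
tool_pos: [0.4197, 0.0994, 0.3207]
eef_rot: [0.359, 0.915, -0.001, 0.185]
contact_force: [0.7, 0.7, -1.0]
opening: 0.235
```

```bash
python3 - <<'E'
from h import *
st()
goto(P0+[0,0,.24],RC)
E
```

```text
8.65 p [0.4197 0.0994 0.3207] F [ 0.7  0.7 -1. ] op 20.7 q [ 0.31  0.48 -1.27  2.24  1.08  0.97  0.75]
[[-0.6732  0.6579  0.3376]
 [ 0.6572  0.7416 -0.1346]
 [-0.3389  0.1313 -0.9316]]
 shift [-0.6487 -0.5594  0.3529] turn [0.09   0.0832 0.2865] mm 277.0 deg 56.0
```

play_rows --deltas '[[[1,-0.13,-0.11,0.04,0.016,0.015,0.052],[1,-0.26,-0.22,0.1,0.032,0.03,0.104],[1,-0.39,-0.33,0.18,0.049,0.045,0.156],[1,-0.52,-0.44,0.26,0.065,0.06,0.208],[1,-0.64,-0.55,0.34,0.082,0.076,0.26]]]'

```text
clock: 9.28
tool_pos: [0.4748, -0.1644, 0.2691]
eef_rot: [0.711, 0.703, -0.0, 0.016]
contact_force: [0.8, -0.2, 0.1]
opening: 0.239
```

```bash
python3 - <<'E'
from h import *
st()
goto(P0+[0,0,.18],RC)
E
```

```text
9.28 p [ 0.4748 -0.1644  0.2691] F [ 0.8 -0.2  0.1] op 21.0 q [ 0.88  0.71 -1.11  1.91  0.8   1.01  0.96]
[[ 0.0103  0.9997  0.0225]
 [ 0.9997 -0.0098 -0.0231]
 [-0.0229  0.0228 -0.9995]]
 shift [-0.0045 -0.0006  0.2105] turn [0.0075 0.007  0.0251] mm 63.0 deg 4.0
```

play_rows --deltas '[[[1,-0.004,0,0.0,0.007,0.007,0.025],[1,-0.004,0,0.0,0.0075,0.007,0.025],[1,-0.004,0,0.0,0.0075,0.007,0.025]]]'

```text
clock: 9.65
tool_pos: [0.4744, -0.1643, 0.2695]
eef_rot: [0.736, 0.677, 0.0, 0.0]
contact_force: [-0.1, -0.0, 0.4]
opening: 0.234
```

```bash
python3 - <<'E'
from h import *
st()
m=vision.camera_model('wrist')
im=snap('wrist');cv2.imwrite('pics/w6.png',im)
for a,b in ((72,46),(72,-46),(-72,-46),(-72,46)): print(a,b,proj('wrist',P0+xc*a/1e3+yc*b/1e3,m))
t=snap('top');crop(t,320,150,440,300,4.5,'pics/t6.png')
E
```

```text
9.65 p [ 0.4744 -0.1643  0.2695] F [-0.1 -0.   0.4] op 20.6 q [ 0.88  0.72 -1.1   1.89  0.76  1.02  0.93]
[[ 0.0842  0.9965  0.0006]
 [ 0.9965 -0.0842 -0.0006]
 [-0.0005  0.0006 -1.    ]]
72 46 [359.8508 269.8688]
72 -46 [274.9395 269.5321]
-72 -46 [271.1671 133.9352]
-72 46 [364.0673 134.1284]
```

View pics/w6.png

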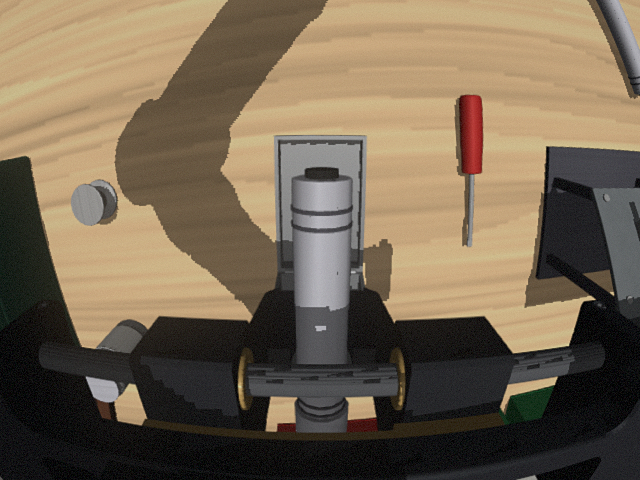

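View pics/t6.png

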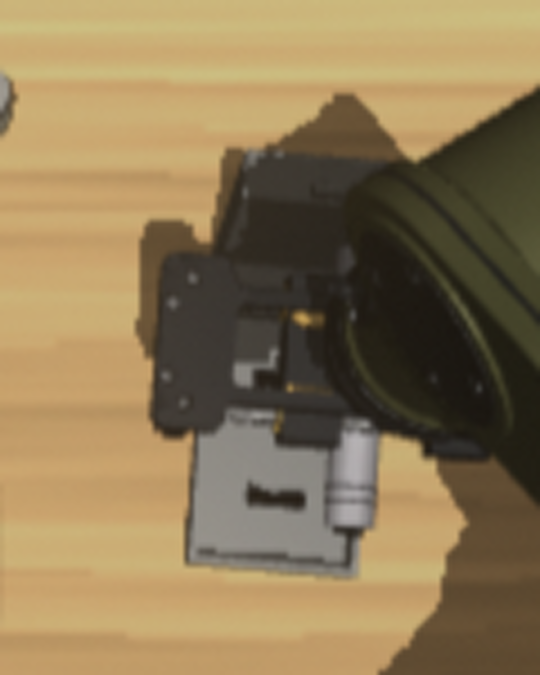

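```bash
python3 - <<'E'
from h import *
im=cv2.imread('pics/w6.png');crop(im,260,125,380,295,3.4,'pics/w6c.png')
E
```

```text
(no output)
```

View pics/w6c.png

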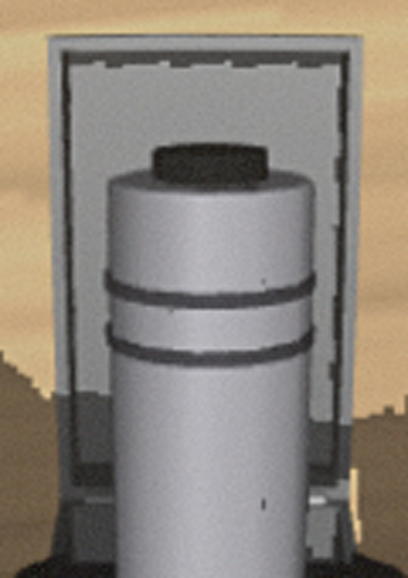

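```bash
python3 - <<'E'
from h import *
m=vision.camera_model('wrist')
Q=np.array([onz('wrist',u,v,.026,m) for u,v in ((277.4,272),(364.4,272),(366.5,135.6),(274.1,135.6))])
print(Q,[np.linalg.norm(Q[i]-Q[(i+1)%4]) for i in range(4)],Q.mean(0))
x=Q[0]+Q[1]-Q[2]-Q[3];print(np.degrees(np.arctan2(x[1],x[0])))
# tail of torch: end at row of axis
s=get_state()
for L in (.058,.060,.062): print(L,[proj('wrist',s['tool_pos']-xc*L+np.array([0,0,-.004+h]),m) for h in (.011,0)])
E
```

```text
[[ 0.5468 -0.2172  0.026 ]
 [ 0.5549 -0.1231  0.026 ]
 [ 0.4101 -0.1127  0.026 ]
 [ 0.4022 -0.2039  0.026 ]] [np.float64(0.09452054801595543), np.float64(0.14515441104556076), np.float64(0.09155475046934904), np.float64(0.14517245829693784)] [ 0.4785 -0.1642  0.026 ]
-4.669457546078827
0.058 [array([318.9001, 189.2183]), array([319.0726, 183.9007])]
0.06 [array([318.9139, 183.219 ]), array([319.0862, 178.379 ])]
0.062 [array([318.9283, 177.1887]), array([319.1002, 172.8332])]
```

The top view puts the case centre at (0.476, -0.167) and the wrist view at (0.4785, -0.164). They agree to 3 mm, so I'll aim in between. The torch is mid-gripped, with its tail about 60 mm from the TCP.

```bash
cat >> h.py <<'E'
P0=np.array([.477,-.1662,.026]); cy=np.radians(-4.9)
xc=np.array([np.cos(cy),np.sin(cy),0]); yc=np.array([-np.sin(cy),np.cos(cy),0])
RC=frame(yc,[0,0,-1])
E
python3 - <<'E'
from h import *
goto(P0+[0,0,.034],RC)
E
```

```text
shift [-0.0049  0.0081  0.6987] turn [0.0002 0.0002 0.0003] mm 209.0 deg 0.0
```

play_rows --deltas '[[[1,-0.005,0.008,0.12,0,0,0],[1,-0.005,0.008,0.26,0,0,0],[1,-0.005,0.008,0.4,0,0,0],[1,-0.005,0.008,0.52,0,0,0],[1,-0.005,0.008,0.6,0,0,0]]]'

```text
clock: 10.38
tool_pos: [0.4766, -0.1653, 0.0885]
eef_rot: [0.735, 0.678, -0.0, 0.0]
contact_force: [1.0, 0.0, -0.5]
opening: 0.24
```

```bash
python3 - <<'E'
from h import *
st(); goto(P0+[0,0,.034],RC)
m=vision.camera_model('wrist')
im=snap('wrist');crop(im,200,60,440,360,2,'pics/w7.png')
s=snap('side');crop(s,300,200,460,360,3.5,'pics/s7.png')
for a,b in ((72,46),(72,-46),(-72,-46),(-72,46)): print(a,b,(proj('wrist',P0+xc*a/1e3+yc*b/1e3,m)-[200,60])*2)
E
```

```text
10.38 p [ 0.4766 -0.1653  0.0885] F [ 1.   0.  -0.5] op 21.1 q [ 0.73  0.96 -0.84  2.03  1.16  0.73  0.61]
[[ 0.0817  0.9967 -0.0001]
 [ 0.9967 -0.0817 -0.0007]
 [-0.0007 -0.0001 -1.    ]]
 shift [-0.0029  0.0017  0.0952] turn [-0.      0.0002  0.0012] mm 28.0 deg 0.0
72 46 [378.1113 627.3149]
72 -46 [ 93.9844 626.1873]
-72 -46 [ 57.7125 162.8457]
-72 46 [414.579  163.3441]
```

View pics/w7.png

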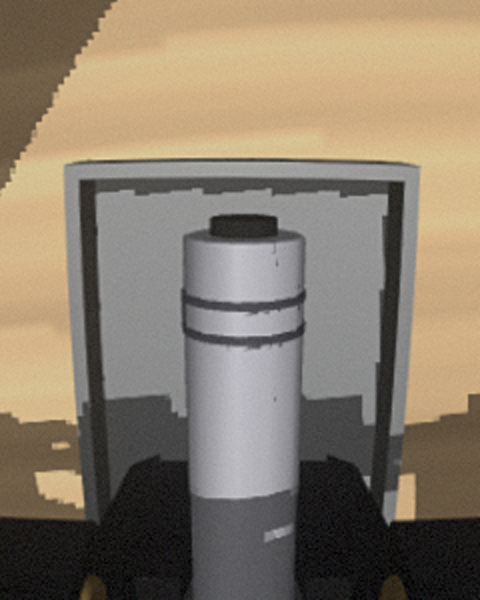

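View pics/s7.png

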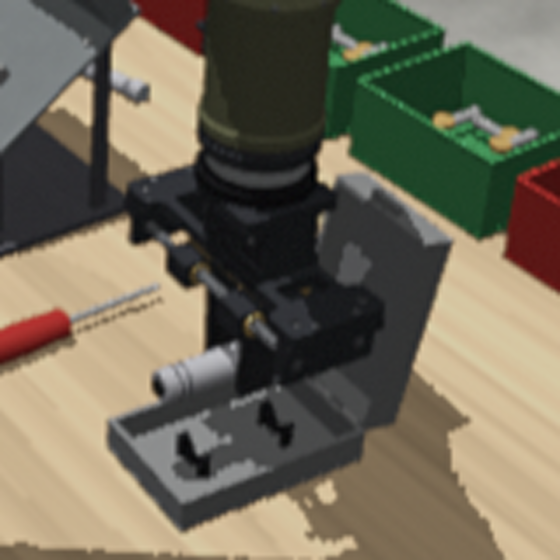

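play_rows --deltas '[[[1,0,0.002,0.06,0,0,0],[1,0,0.002,0.12,0,0,0],[1,0,0.002,0.155,0,0,0],[1,0,0.002,0.17,0,0,0],[1,0,0.002,0.175,0,0,0]]]'

```text
clock: 11.1
tool_pos: [0.4765, -0.1653, 0.036]
eef_rot: [0.735, 0.678, -0.001, -0.001]
contact_force: [0.0, -0.3, -0.1]
opening: 0.235
```

```bash
python3 - <<'E'
from h import *
st()
im=snap('wrist');crop(im,200,60,440,360,2,'pics/w8.png')
s=snap('side');crop(s,300,200,460,360,3.5,'pics/s8.png')
E
```

```text
11.1 p [ 0.4765 -0.1653  0.036 ] F [ 0.  -0.3 -0.1] op 20.7 q [ 0.69  1.05 -0.77  2.04  1.3   0.68  0.5 ]
[[ 0.0816  0.9967 -0.002 ]
 [ 0.9967 -0.0816 -0.0003]
 [-0.0005 -0.002  -1.    ]]
```

View pics/w8.png

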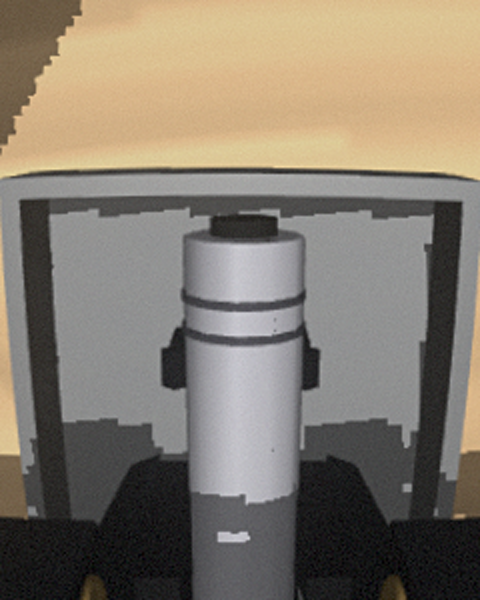

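View pics/s8.png

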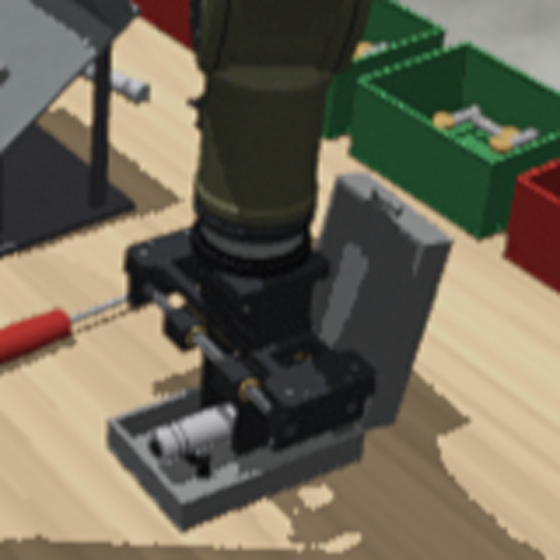

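play_rows --deltas '[[[1,-0.003,0,0.005,0,0,0],[1,-0.003,0,0.01,0,0,0],[1,-0.003,0,0.014,0,0,0],[1,-0.003,0,0.014,0,0,0]]]'

```text
clock: 11.7
tool_pos: [0.4762, -0.1663, 0.0317]
eef_rot: [0.735, 0.678, -0.001, -0.001]
contact_force: [-0.3, -0.4, -0.8]
opening: 0.239
```

play_rows --deltas '[[[1,0,0,0.003,0,0,0],[1,0,0,0.006,0,0,0],[1,0,0,0.006,0,0,0]]]'

```text
clock: 12.08
tool_pos: [0.4763, -0.1661, 0.0305]
eef_rot: [0.735, 0.678, -0.001, -0.0]
contact_force: [-1.8, -0.7, 6.3]
opening: 0.231
```

There is contact with the ribs at TCP z 0.0305, as expected. I'll open the fingers part way to 34 mm, because full opening would not fit inside the case.

play_rows --deltas '[[[0.48,0,0,0,0,0,0],[0.44,0,0,0,0,0,0],[0.4,0,0,0,0,0,0],[0.3,0,0,0,0,0,0],[0.25,0,0,0,0,0,0]]]'

```text
clock: 12.7
tool_pos: [0.4763, -0.1661, 0.0305]
eef_rot: [0.735, 0.678, -0.001, -0.0]
contact_force: [-0.6, 1.2, -0.3]
opening: 0.372
```

```bash
python3 - <<'E'
from h import *
st()
im=snap('wrist');crop(im,200,60,440,360,2,'pics/w9.png')
E
```

```text
12.7 p [ 0.4763 -0.1661  0.0305] F [-0.6  1.2 -0.3] op 32.7 q [ 0.69  1.06 -0.76  2.04  1.32  0.67  0.48]
[[ 0.0817  0.9967 -0.0019]
 [ 0.9967 -0.0817 -0.0005]
 [-0.0007 -0.0019 -1.    ]]
```

View pics/w9.png

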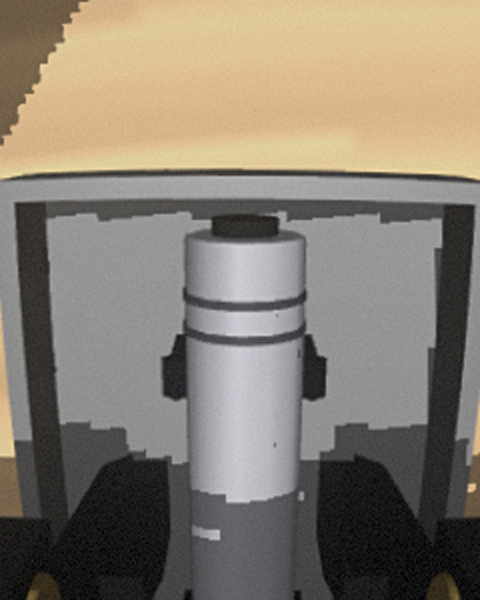

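The torch sits centred in the ribs (torch centre column 245, rib centre 244.5), and the fingers are clear on both sides. Backing out straight up.

play_rows --deltas '[[[0.25,0,0,0,0,0,0],[0.25,0,0,-0.03,0,0,0],[0.25,0,0,-0.1,0,0,0],[0.25,0,0,-0.25,0,0,0],[0.25,0,0,-0.42,0,0,0]]]'

```text
clock: 13.38
tool_pos: [0.476, -0.1657, 0.1579]
eef_rot: [0.735, 0.678, -0.001, -0.001]
contact_force: [1.0, 0.1, -0.6]
opening: 0.374
```

play_rows --deltas '[[[0.25,0,0,-0.15,0,0,0],[1,0,0,-0.3,0,0,0],[1,0,0,-0.4,0,0,0],[1,0,0,-0.42,0,0,0]]]'

```text
clock: 13.88
tool_pos: [0.4771, -0.1654, 0.286]
eef_rot: [0.735, 0.678, -0.0, 0.0]
contact_force: [-0.4, 0.1, -0.3]
opening: 0.058
```

```bash
python3 - <<'E'
from h import *
st()
im=snap('wrist');cv2.imwrite('pics/w10.png',im)
s=snap('side');crop(s,300,200,460,360,4,'pics/s10.png')
E
```

```text
13.88 p [ 0.4771 -0.1654  0.286 ] F [-0.4  0.1 -0.3] op 5.1 q [ 0.88  0.69 -1.09  1.86  0.71  1.04  0.98]
[[ 0.0808  0.9967  0.0004]
 [ 0.9967 -0.0808 -0.0009]
 [-0.0009  0.0005 -1.    ]]
```

View pics/w10.png

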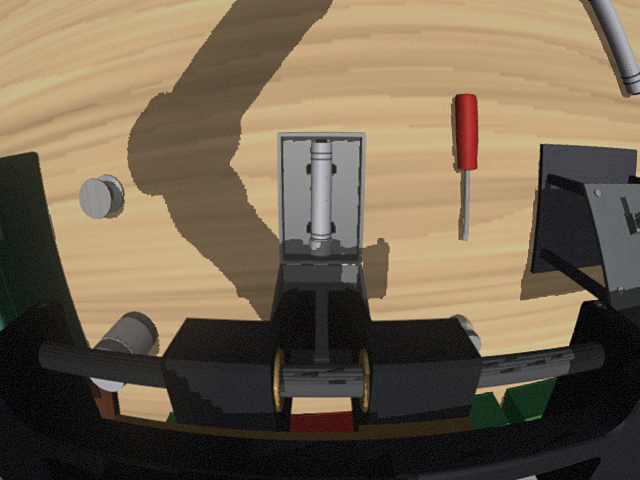

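View pics/s10.png

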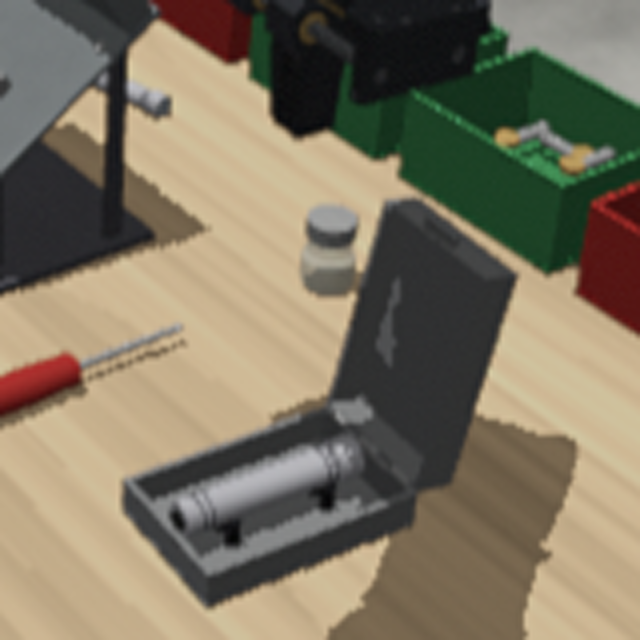

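```bash
cat >> h.py <<'E'
H=P0+.072*xc
def lidpt(n,u,v,b,m=None):
    o,d=ray(n,u,v,m); q=H+b*yc; t=((q-o)@yc)/(d@yc); p=o+d*t-q; return p@xc, p[2]
E
python3 - <<'E'
from h import *
d=lambda u,v:(350+u/5,170+v/5)
sd=lambda u,v:(320+u/5,240+v/5)
for q,b in (((122,65),.046),((332,85),-.046),((120,122),.046),((330,138),-.046)):
    x,z=lidpt('top',*d(*q),b); print('top',q,x,z,np.hypot(x,z))
for q,b in (((385,52),.046),((545,148),-.046),((500,150),-.046)):
    x,z=lidpt('side',*sd(*q),b); print('side',q,x,z,np.hypot(x,z))
for th in (1.65,1.75,1.85):
    dd=np.array([-np.cos(th),np.sin(th)]);n=np.array([np.sin(th),np.cos(th)]);print(th,'rim',.144*dd,'outer',.144*dd+.026*n)
    for nm,w in (('rim',.144*dd),('out',.144*dd+.026*n)):
        for b in (.046,-.046):
            P=H+b*yc+w[0]*xc+[0,0,w[1]]
            print('  ',nm,b,(proj('top',P)-[350,170])*5,(proj('side',P)-[320,240])*5)
E
```

```text
top (122, 65) 0.04789611386327939 0.1511593812368527 0.15856606275969776
top (332, 85) 0.048087866945314486 0.14527222101909246 0.1530243808913152
top (120, 122) 0.020944127589695664 0.15894397127875984 0.16031794187288173
top (330, 138) 0.024063364973253624 0.14759821056127712 0.1495469066705397
side (385, 52) 0.0323626988761911 0.13778097429303407 0.1415307074655134
side (545, 148) 0.05158358877356642 0.13369785008924087 0.14330380926285782
side (500, 150) 0.024890622355882904 0.14133600366016877 0.1435110065879632
1.65 rim [0.0114 0.1435] outer [0.0373 0.1415]
   rim 0.046 [114.0068 151.2618] [349.7478  52.8952]
   rim -0.046 [326.2739 168.6006] [476.2917 154.1568]
   out 0.046 [117.518   94.0431] [394.3448  42.6158]
   out -0.046 [328.6733 111.1852] [522.2055 142.1129]
1.75 rim [0.0257 0.1417] outer [0.0513 0.1371]
   rim 0.046 [115.7386 120.0385] [374.2701  48.52  ]
   rim -0.046 [327.2365 137.2567] [501.4961 148.8491]
   out 0.046 [118.4357  65.3673] [417.1689  43.172 ]
   out -0.046 [328.2907  82.3513] [545.4507 141.9501]
1.85 rim [0.0397 0.1384] outer [0.0647 0.1313]
   rim 0.046 [117.0126  90.3659] [397.7336  46.8962]
   rim -0.046 [327.4512 107.4432] [525.4939 146.4157]
   out 0.046 [118.8723  38.9612] [438.4806  46.4376]
   out -0.046 [327.1695  55.7712] [567.028  144.6268]
```

The lid angle is about 1.75 rad: the predicted edges at 1.75 match both views, and the torch lies straight in the cradle. Next I'll move over and behind the lid with the fingers shut.

```bash
cat >> h.py <<'E'
def lidtcp(th,s=.125,over=0.0):
    dd=np.array([-np.cos(th),np.sin(th)]);n=np.array([np.sin(th),np.cos(th)])
    c=s*dd+(.026-over)*n
    return H+xc*(c[0]+.009)+np.array([0,0,c[1]+.019])
E
python3 - <<'E'
from h import *
print(H)
A=H+.09*xc; A[2]=.286; goto(A,RC)
A[2]=.160; goto(A,RC)
for th in np.arange(1.8,-.01,-.2): print(round(th,2),lidtcp(th))
E
```

```text
[ 0.5487 -0.1724  0.026 ]
 shift [-0.0035  0.5427 -0.0079] turn [-0.0009  0.0003  0.0014] mm 162.0 deg 0.0
 shift [-0.0032  0.5439  0.4121] turn [-0.0009  0.0003  0.0014] mm 204.0 deg 0.0
1.8 [ 0.6112 -0.1777  0.1608]
1.6 [ 0.5872 -0.1757  0.1692]
1.4 [ 0.5621 -0.1735  0.1726]
1.2 [ 0.5367 -0.1713  0.1709]
1.0 [ 0.5122 -0.1692  0.1642]
0.8 [ 0.4895 -0.1673  0.1528]
0.6 [ 0.4695 -0.1656  0.137 ]
0.4 [ 0.4531 -0.1641  0.1176]
0.2 [ 0.4408 -0.1631  0.0953]
0.0 [ 0.4332 -0.1624  0.071 ]
```

play_rows --deltas '[[[1,0,0.13,-0.008,0,0,0],[1,0,0.27,-0.008,0,0,0],[1,-0.001,0.41,-0.008,0,0,0],[1,-0.002,0.53,-0.008,0,0,0],[1,-0.003,0.543,-0.008,0,0,0]]]'

```text
clock: 14.6
tool_pos: [0.6392, -0.1792, 0.2834]
eef_rot: [0.735, 0.678, -0.002, -0.002]
contact_force: [-1.1, 0.1, 0.7]
opening: 0.003
```

```bash
python3 - <<'E'
from h import *
st()
A=H+.09*xc; A[2]=.160; goto(A,RC)
E
```

```text
14.6 p [ 0.6392 -0.1792  0.2834] F [-1.1  0.1  0.7] op 0.2 q [ 0.66  0.88 -1.01  1.38  0.74  1.29  1.11]
[[ 0.0807  0.9967 -0.0055]
 [ 0.9967 -0.0807  0.0008]
 [ 0.0003 -0.0055 -1.    ]]
 shift [-0.003  -0.0003  0.4112] turn [-0.0018 -0.0001  0.0015] mm 123.0 deg 0.0
```

play_rows --deltas '[[[1,-0.003,0,0.1,-0.002,0,0.001],[1,-0.003,0,0.22,-0.002,0,0.001],[1,-0.003,0,0.34,-0.002,0,0.001],[1,-0.003,0,0.4,-0.002,0,0.001],[1,-0.003,0,0.411,-0.002,0,0.001]]]'

```text
clock: 15.22
tool_pos: [0.6373, -0.1801, 0.1589]
eef_rot: [0.736, 0.677, -0.0, -0.001]
contact_force: [-0.1, -0.2, -0.5]
opening: 0.003
```

```bash
python3 - <<'E'
from h import *
st()
for th in (1.75,1.7,1.6,1.5,1.4,1.3,1.2): goto(lidtcp(th,over=.002),RC,round(th,2))
s=snap('side');crop(s,300,180,460,360,4,'pics/s11.png')
E
```

```text
15.22 p [ 0.6373 -0.1801  0.1589] F [-0.1 -0.2 -0.5] op 0.3 q [ 0.65  1.01 -0.93  1.5   0.88  1.08  1.  ]
[[ 0.0834  0.9965 -0.0018]
 [ 0.9965 -0.0834  0.0005]
 [ 0.0004 -0.0018 -1.    ]]
1.75 shift [ 0.0007 -0.1135 -0.016 ] turn [-0.0006 -0.0001  0.0006] mm 34.0 deg 0.0
1.7 shift [ 0.0007 -0.1335 -0.0231] turn [-0.0006 -0.0001  0.0006] mm 40.0 deg 0.0
1.6 shift [ 0.0008 -0.1744 -0.0343] turn [-0.0006 -0.0001  0.0006] mm 53.0 deg 0.0
1.5 shift [ 0.0009 -0.2162 -0.0414] turn [-0.0006 -0.0001  0.0006] mm 66.0 deg 0.0
1.4 shift [ 0.001  -0.2585 -0.0442] turn [-0.0006 -0.0001  0.0006] mm 78.0 deg 0.0
1.3 shift [ 0.0011 -0.3009 -0.0428] turn [-0.0006 -0.0001  0.0006] mm 91.0 deg 0.0
1.2 shift [ 0.0012 -0.343  -0.0372] turn [-0.0006 -0.0001  0.0006] mm 103.0 deg 0.0
```

View pics/s11.png

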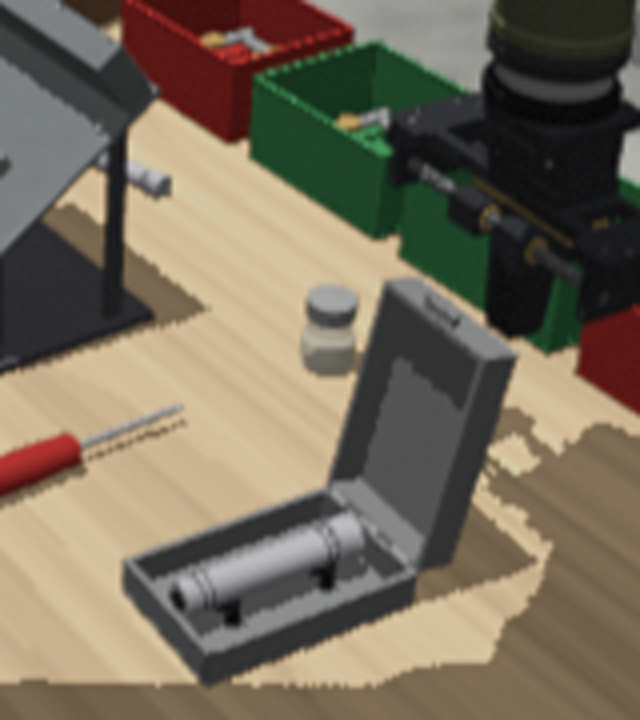

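play_rows --deltas '[[[1,0,-0.06,-0.008,0,0,0],[1,0,-0.1135,-0.016,0,0,0],[1,0,-0.15,-0.028,0,0,0],[1,0,-0.185,-0.036,0,0,0],[1,0,-0.216,-0.041,0,0,0]]]'

```text
clock: 15.9
tool_pos: [0.5736, -0.1744, 0.1728]
eef_rot: [0.736, 0.677, 0.001, 0.0]
contact_force: [1.1, -0.8, 0.8]
opening: 0.006
```

```bash
python3 - <<'E'
from h import *
st()
for th in (1.4,1.3,1.2,1.1,1.0,.9): goto(lidtcp(th,over=.002),RC,round(th,2))
s=snap('side');crop(s,300,180,460,360,4,'pics/s12.png')
E
```

```text
15.9 p [ 0.5736 -0.1744  0.1728] F [ 1.1 -0.8  0.8] op 0.5 q [ 0.71  0.93 -0.95  1.7   0.89  1.    0.92]
[[ 0.0837  0.9965  0.0017]
 [ 0.9965 -0.0837  0.0005]
 [ 0.0006  0.0016 -1.    ]]
1.4 shift [-0.0001 -0.0453  0.0018] turn [ 0.0005 -0.0002  0.0005] mm 13.0 deg 0.0
1.3 shift [-0.     -0.0877  0.0031] turn [ 0.0005 -0.0002  0.0005] mm 26.0 deg 0.0
1.2 shift [ 0.     -0.1297  0.0085] turn [ 0.0005 -0.0002  0.0005] mm 39.0 deg 0.0
1.1 shift [ 0.0001 -0.171   0.0182] turn [ 0.0005 -0.0002  0.0005] mm 51.0 deg 0.0
1.0 shift [ 0.0002 -0.2112  0.0319] turn [ 0.0005 -0.0002  0.0005] mm 64.0 deg 0.0
0.9 shift [ 0.0002 -0.2497  0.0496] turn [ 0.0005 -0.0002  0.0005] mm 76.0 deg 0.0
```

View pics/s12.png

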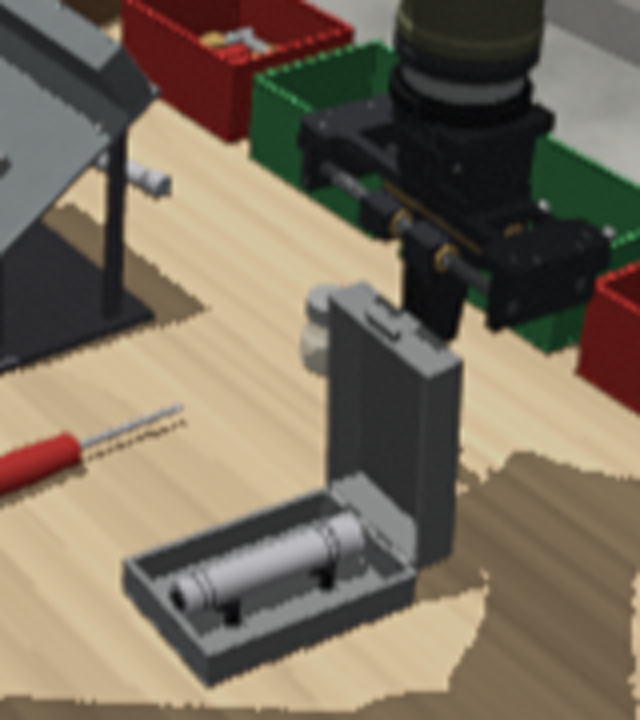

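The lid is following and is now just past upright. Continuing along the arc.

play_rows --deltas '[[[1,0,-0.045,0.002,0,0,0],[1,0,-0.088,0.003,0,0,0],[1,0,-0.13,0.0085,0,0,0],[1,0,-0.171,0.018,0,0,0],[1,0,-0.211,0.032,0,0,0]]]'

```text
clock: 16.58
tool_pos: [0.5089, -0.1692, 0.163]
eef_rot: [0.736, 0.677, 0.0, -0.0]
contact_force: [1.0, -0.3, -0.0]
opening: 0.002
```

```bash
python3 - <<'E'
from h import *
st()
for th in (.9,.8,.7,.6,.5,.4): goto(lidtcp(th,over=.002),RC,round(th,2))
s=snap('side');crop(s,300,180,460,360,4,'pics/s13.png')
E
```

```text
16.57 p [ 0.5089 -0.1692  0.163 ] F [ 1.  -0.3 -0. ] op 0.2 q [ 0.76  0.88 -0.94  1.9   0.94  0.88  0.82]
[[ 0.0834  0.9965 -0.0001]
 [ 0.9965 -0.0834  0.0001]
 [ 0.0001 -0.0001 -1.    ]]
0.9 shift [ 0.001  -0.0333  0.0173] turn [-0.     -0.      0.0006] mm 11.0 deg 0.0
0.8 shift [ 0.0011 -0.0698  0.0388] turn [-0.     -0.      0.0006] mm 23.0 deg 0.0
0.7 shift [ 0.0012 -0.1041  0.0638] turn [-0.     -0.      0.0006] mm 36.0 deg 0.0
0.6 shift [ 0.0012 -0.1356  0.0921] turn [-0.     -0.      0.0006] mm 49.0 deg 0.0
0.5 shift [ 0.0013 -0.1642  0.1234] turn [-0.     -0.      0.0006] mm 61.0 deg 0.0
0.4 shift [ 0.0013 -0.1895  0.1575] turn [-0.     -0.      0.0006] mm 73.0 deg 0.0
```

View pics/s13.png

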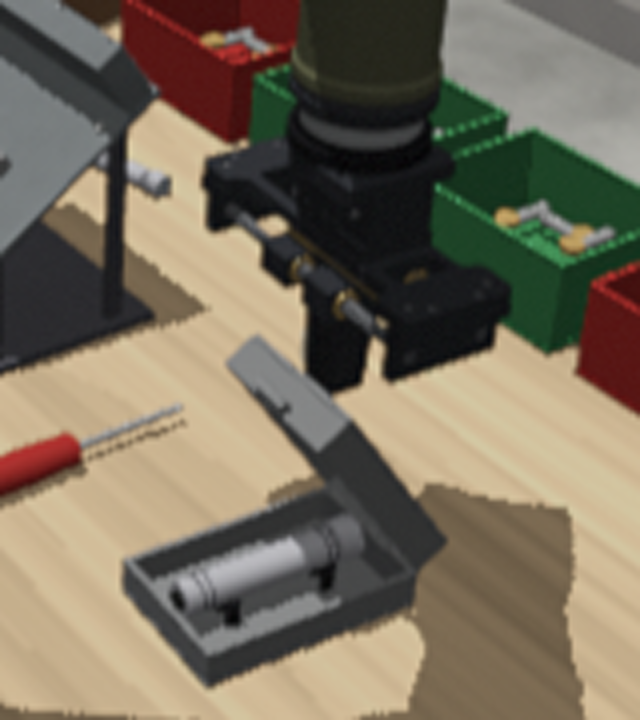

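play_rows --deltas '[[[1,0.001,-0.033,0.017,0,0,0],[1,0.001,-0.07,0.039,0,0,0],[1,0.001,-0.104,0.064,0,0,0],[1,0.001,-0.136,0.092,0,0,0],[1,0.001,-0.164,0.123,0,0,0]]]'

```text
clock: 17.25
tool_pos: [0.4569, -0.1648, 0.125]
eef_rot: [0.736, 0.677, -0.001, -0.001]
contact_force: [0.3, -0.2, 0.5]
opening: 0.005
```

```bash
python3 - <<'E'
from h import *
st()
for th in (.4,.3,.2,.1,0.): goto(lidtcp(th,over=.002),RC,round(th,2))
s=snap('side');crop(s,300,180,460,360,4,'pics/s14.png')
E
```

```text
17.25 p [ 0.4569 -0.1648  0.125 ] F [ 0.3 -0.2  0.5] op 0.4 q [ 0.76  0.89 -0.87  2.07  1.08  0.74  0.66]
[[ 0.0829  0.9966 -0.0037]
 [ 0.9966 -0.0829 -0.0002]
 [-0.0005 -0.0037 -1.    ]]
0.4 shift [ 0.0013 -0.0153  0.0307] turn [-0.0012  0.0002  0.0008] mm 10.0 deg 0.0
0.3 shift [ 0.0014 -0.037   0.0672] turn [-0.0012  0.0002  0.0008] mm 23.0 deg 0.0
0.2 shift [ 0.0014 -0.0549  0.1056] turn [-0.0012  0.0002  0.0008] mm 35.0 deg 0.0
0.1 shift [ 0.0015 -0.0689  0.1457] turn [-0.0012  0.0002  0.0008] mm 48.0 deg 0.0
0.0 shift [ 0.0015 -0.0788  0.1869] turn [-0.0012  0.0002  0.0008] mm 60.0 deg 0.0
```

View pics/s14.png

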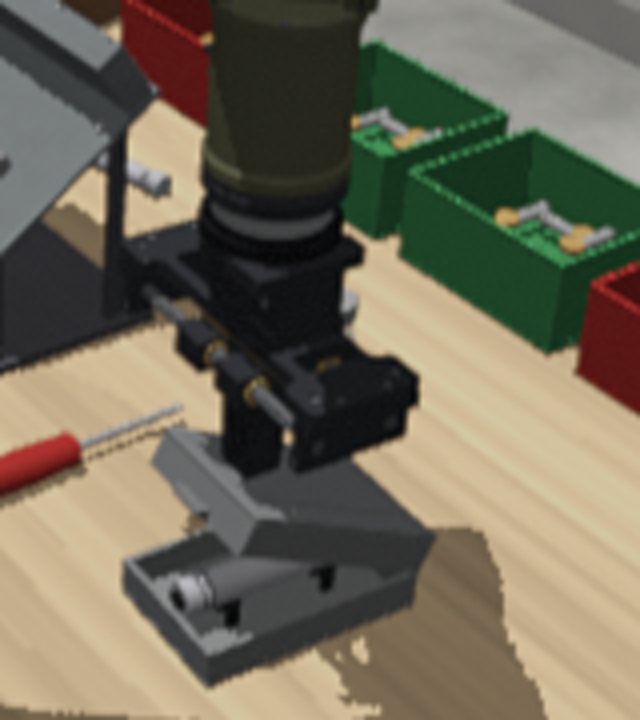

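play_rows --deltas '[[[1,0.001,-0.015,0.031,0,0,0],[1,0.001,-0.037,0.067,0,0,0],[1,0.001,-0.055,0.106,0,0,0],[1,0.001,-0.069,0.146,0,0,0],[1,0.001,-0.077,0.175,0,0,0]]]'

```text
clock: 17.92
tool_pos: [0.4313, -0.1626, 0.0708]
eef_rot: [0.736, 0.677, -0.003, -0.003]
contact_force: [-0.6, -1.0, 28.1]
opening: 0.004
```

```bash
python3 - <<'E'
from h import *
st()
goto(lidtcp(0),RC,'0')
s=snap('side');crop(s,300,180,460,360,4,'pics/s15.png')
E
```

```text
17.93 p [ 0.4313 -0.1626  0.0708] F [-0.6 -1.  28.1] op 0.4 q [ 0.72  0.96 -0.77  2.16  1.3   0.64  0.46]
[[ 0.0826  0.9966 -0.0075]
 [ 0.9966 -0.0826 -0.    ]
 [-0.0006 -0.0075 -1.    ]]
0 shift [ 0.0011  0.0062 -0.0006] turn [-0.0024  0.0002  0.0009] mm 1.0 deg 0.0
```

View pics/s15.png

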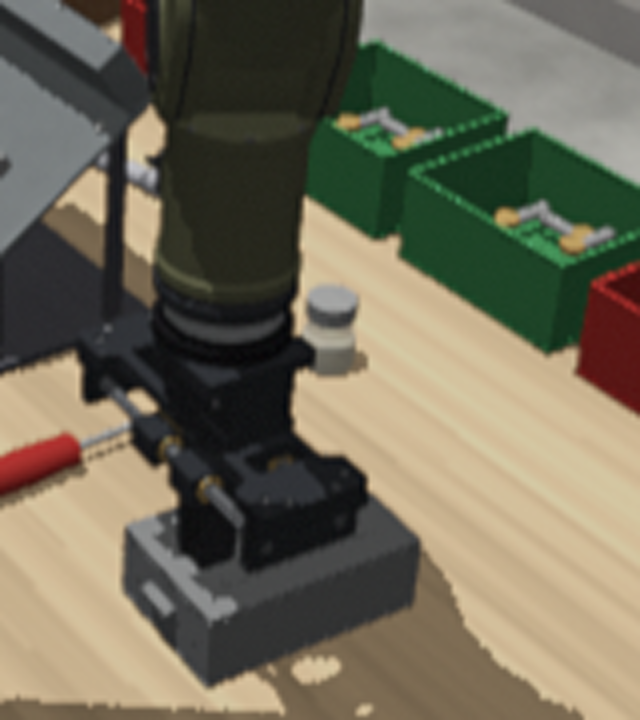

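The fingertips are at the shut height (TCP z 0.0708 measured, 0.071 expected) with 28 N pressing, so the case is shut. Lifting clear and checking.

play_rows --deltas '[[[1,0,0,-0.01,0,0,0],[1,0,0,-0.05,0,0,0],[1,0,0,-0.2,0,0,0],[1,0,0,-0.38,0,0,0],[1,0,0,-0.5,0,0,0]]]'

```text
clock: 18.6
tool_pos: [0.4327, -0.1623, 0.223]
eef_rot: [0.736, 0.677, -0.002, -0.001]
contact_force: [1.1, -0.1, -0.6]
opening: 0.004
```

play_rows --deltas '[[[1,0,-0.1,-0.1,0,0,0],[1,0,-0.2,-0.2,0,0,0],[1,0,-0.2,-0.2,0,0,0],[1,0,-0.2,-0.2,0,0,0]]]'

```text
clock: 19.1
tool_pos: [0.3737, -0.1577, 0.2829]
eef_rot: [0.736, 0.677, -0.002, -0.001]
contact_force: [-0.0, 0.1, -0.9]
opening: 0.006
```

```bash
python3 - <<'E'
from h import *
st()
s=snap('side');crop(s,300,220,440,360,4.2,'pics/s16.png')
t=snap('top');cv2.imwrite('pics/t16.png',t)
for a in (72,-72):
  for b in (46,-46): 
    for z in (.026,.052): print(a,b,z,(proj('side',P0*[1,1,0]+xc*a/1e3+yc*b/1e3+[0,0,z])-[300,220])*4.2)
E
```

```text
19.1 p [ 0.3737 -0.1577  0.2829] F [-0.   0.1 -0.9] op 0.5 q [ 1.01  0.57 -1.13  2.12  0.68  0.89  0.97]
[[ 0.0829  0.9965 -0.0053]
 [ 0.9966 -0.0829 -0.0012]
 [-0.0017 -0.0052 -1.    ]]
72 46 0.026 [338.6188 340.9957]
72 46 0.052 [342.4502 305.3736]
72 -46 0.026 [436.1161 433.2095]
72 -46 0.052 [441.3454 396.598 ]
-72 46 0.026 [125.7755 417.9367]
-72 46 0.052 [127.2667 381.3027]
-72 -46 0.026 [215.7296 520.1323]
-72 -46 0.052 [218.4577 482.5158]
```

View pics/s16.png

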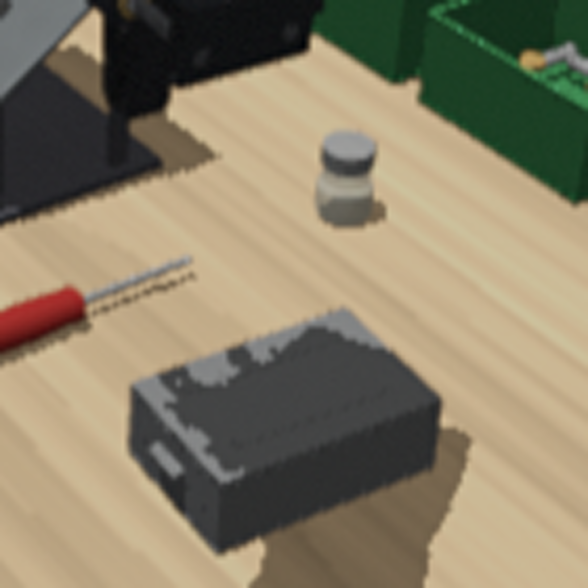

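View pics/t16.png

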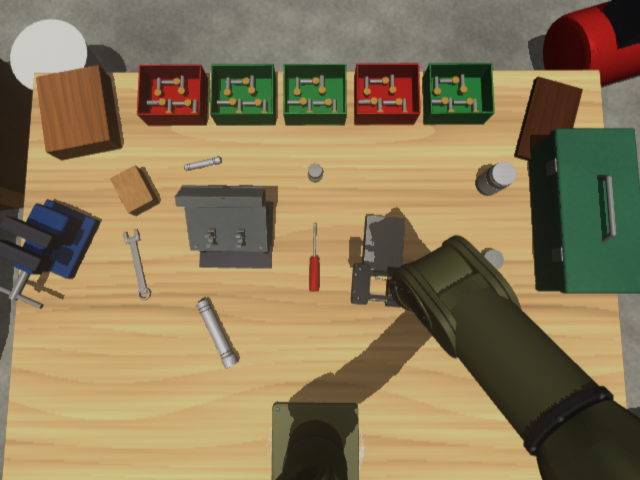

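The case is shut. The lid's free-end corners sit at (131,385) and (220,478), against (127,381) and (218,482) predicted for fully shut. The bystanders have not moved and the arm is clear. Handing in.

```bash
python3 - <<'E'
from plant import r
print(r.finish_job())
E
```

```text
the job is handed in; nothing more can be done
None
```

I pulled the middle-sized torch out of the rack clips, laid it on the cradle ribs and let go. Then I swept the lid shut from behind and handed the job in at about 19 s; no verdict is reported.

**Torch:** It met the ribs at TCP height 30.5 mm, as expected. In the wrist view after release it was centred on the ribs to within 1 mm. I could not see it again once the lid was shut.

**Case:** The lid stopped the fingertips at shut height (TCP 70.8 mm against 71 mm expected) with 28 N pressing. In the side view afterwards, the two free-end corners were 4 px off the shut prediction in opposite directions (about 3 mm each). They averaged to about zero and no gap showed.

**Bystanders:** The last top view showed them where they started and the arm clear of everything. The arm partly hid the reel.

**What went wrong or disagreed:**
- My first grasp orientation ran the last joint to -2.65 rad, just short of its -2.66 limit. I turned the gripper half round before grasping.
- The top and wrist views put the case centre about 3 mm apart, so I aimed between them.

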